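# Seat the new rubber block in the car lift's saddle

## Task

The car lift's steel saddle on the bench needs its new rubber pad. Take the long rectangular rubber block and set it, groove side up, in the saddle's rectangular pocket, lengthwise with the pocket and fully down on its floor, then let go. Set it down rather than dropping it, and leave the square rubber block and the round rubber pad where they lie.

Things in the scene. Friction and masses are not known exactly. Their poses are not given: they have to be found in the camera images.
- long_block: Long black rubber block, loose on the bench, 110 mm long (its x), 50 mm wide (y), 50 mm high (z), about 0.3 kg. Origin at the centre of its underside, z up. A groove 14 mm wide, 12 mm deep runs along the middle of its top, along x. Grip it from above across its 50 mm width, near the middle of its length.
- pocket (a point): Centre of the pocket floor in the steel saddle (tray on a fixed spindle), 50 mm above the bench; x along the pocket, y across, z up. Floor 122 x 62 mm; walls 6 mm upright, then flaring 6 mm outward over 10 mm: rim 16 mm above the floor. In the middle of each long side a 66 mm gap in the wall leaves room for fingers; there the tray floor goes on 9 mm. Block fits either way round.
- square_block: Another black rubber block with the same groove, 60 mm by 60 mm and 50 mm high, loose on the bench; origin at the centre of its underside. Not to be moved.
- round_pad: Round black rubber pad, 72 mm in diameter and 40 mm high, loose on the bench; origin at the centre of its underside. Not to be moved.
There are look-alikes about, which are no part of the job. Leave any red or turquoise look-alike of the long_block alone.

How it is judged:
By the outcome, as a careful person would: the job done as asked, in the order asked, and still so for the second after the job is handed in, with the robot touching nothing.
It also fails if it takes over 32 s, if anything falls off the work surface, if the arm or the gripper's body presses on something with over 40 N, if the wrist force passes 120 N, or if a joint passes its speed limit or range.

## Robot

A 6-joint arm with a two-finger parallel gripper is mounted at the origin on the work surface. World frame = base frame: x ahead of the robot, y to its left, z up, the work surface at z = 0. Lengths are in m, angles in rad, forces in N, time in s.
With the tool pointing down it reaches from about 0.225 to 0.875 m from the base axis. Payload 3.4 kg.
Tool frame: the origin (TCP) lies between the finger pads; the fingertips stand 17 mm ahead of it and the grasp point (between the pads) lies 2 mm behind it; y points along the fingers, z is the direction in which the jaws open and shut, and the axes are right-handed (so a half turn about y gives the same grasp; the last joint's range is limited). The gripper opens to 85 mm and grips with 20 to 120 N. Pads are 22 mm wide; open, the fingers measure 114 mm over their backs; the gripper's body (76 mm by 85 mm) begins 54 mm behind the grasp point. The pads swing forward as they close: fully open they stand 13 mm farther back than shut.
Start: joints at [-1.235, 0.276, 1.505, -0, 1.361, -0.121], TCP at [0.254, -0.516, 0.248] pointing down, gripper open.
Joint ranges: [-2.89, 2.89], [-0.75, 2.08], [0.22, 2.7], [-1.18, 4.32], [0.11, 2.71], [-2.7, 2.7]. Speed limits (rad/s): [2.57, 2.57, 3.14, 3.14, 3.14, 3.14].

## Interface

Orientations are given as a unit quaternion [w, x, y, z].
In Python, from rig import manip, get_image, camera_model, sign_off, spot_in, silhouettes, spot_point gives the robot as it stands.
- The arm moves only by the tool jog_arm, never from a script. Its argument "targets" is a list of rows, each a list of 3 entries, a list of its own where there are three numbers: the finger opening in m, from 0 to 0.0854, then the shift along the world's x, y, z in m, then the turn about the world's z in rad. In form: [[claw, [x, y, z], spin], ...]. A call has 1 to 10 rows; each row shifts and turns the commanded pose from where the row before left it; what a row does not reach is not made up. A row lasts 1/8 s, in which the tool goes at most 62.5 mm and 10.7 degrees, less where a joint would pass 70% of its speed; a pose out of reach is approached as far as the arm can. A call with a gripper value outside its range is refused whole. The fingers move at their own pace and stop on an object; "force" is the grip in N (left out, the last holds). Time passes only in rows, so rows that do not move let the fingers close. It gives the time, the measured TCP pose, the force and the opening at its end, in the units of the state.
- manip.get_state(): the state, without advancing time (a new reading comes with each control period).
- get_image(name): name is "side" or "top" or "wrist"; returns (picture, depth): 384x512x3 uint8, red, green, blue; 384x512 float32, m along the optical axis (not along the pixel's ray), 0 where there is no reading.
- camera_model(name): a dict with "mtx" (3x3 intrinsics, pixels), "distortion" ([k1, k2, p1, p2, k3] as OpenCV has them; the pictures are not rectified), "world_from_camera" (4x4, takes a point from camera to world coordinates). Camera axes: x right, y up, looking along -z (the intrinsics and any distortion apply to the point x, -y, -z); pixel columns grow to the right and rows downward; lengths in m; the calibration is good to about 2 mm. A picture is of the moment at which its call begins: read the wrist's pose just before it. camera_model takes no time and is no camera call; for the wrist camera it gives the pose at the moment of the call.
- sign_off(): hands the job in, once; it reports no verdict.
Trained networks look in the newest picture that a camera, given by its name, has taken for a name from the list of things; names that differ only in an ending like _2 or _b are one class to them, and where a whole thing is asked for, a point or a joint stands for the part that bears it (a point fixed in the world has none). Each returns a list of dicts, best first, with "score" (0 to 1); they miss things now and then, are a little off and sometimes report something else, mostly with a low value. They report only what shows in the picture. A call takes as long as a camera call. They do not tell look-alikes from the thing itself.
- spot_in(name, camera): "position" ([column, row] in pixels, amid what is visible of it).
- silhouettes(name, camera): "mask" (384x512 bool, what is visible of it) and "position" ([column, row] in pixels, amid what is visible of it).
- spot_point(name, camera): "position" ([column, row] in pixels: a listed point, or the origin of a listed thing).
The state is a dict: "clock": time; "qpos": joint angles; "qd": joint speeds; "effort": joint torques, N m; "position": TCP position; "ee_rot": TCP orientation; "contact_force": force on the tool from outside, world axes, zero at the start; "moment": the same for the moment, N m; "width": finger opening in m.
Only numpy, scipy, OpenCV 4.12 (cv2) and the standard library are available. Lean on these libraries where they do the work, as an engineer would, in place of code of your own. Each camera call takes 0.05 s, during which the arm holds its last target.

## Working session

There is one attempt and no reset: what is moved stays moved. The work goes in short steps, Python scripts to look and compute and a tool call to move; the robot and the scene stay as the last step left them, time stands still between calls to the robot, and variables do not carry over. Pictures are saved under pics/ and viewed, and the job is handed in when it is done.

Besides the shell and the picture viewer there is one more tool, called after "Request:" as name(argument=value, ...) on one line, values as JSON. jog_arm: Moves the arm, as the interface text tells. Its arguments: {"type":"object","properties":{"targets":{"type":"array","items":{"type":"array"}},"force":{"type":"number"}},"required":["targets"]}

```bash
mkdir -p pics; ls; python3 - <<'E'
from rig import *
import cv2,numpy as np
print(manip.get_state())
for c in ["top","side"]:
    im,d=get_image(c); np.savez(f"{c}0.npz",im=im,d=d)
    cv2.imwrite(f"pics/{c}0.png",cv2.resize(im[:,:,::-1],(768,576)))
    for n in ["long_block","pocket"]:
        f=spot_point if n=="pocket" else spot_in
        print(c,n,[(np.round(r["position"],1),round(r["score"],2)) for r in f(n,c)])
    print(np.round(camera_model(c)["world_from_camera"],3))
E
```

```text
pics
{'clock': 0.0, 'qpos': array([-1.23501061e+00,  2.76626195e-01,  1.50612844e+00,  4.82940425e-06,
        1.36068741e+00, -1.21008074e-01]), 'qd': array([-1.42114014e-03,  5.87450784e-05, -1.87357517e-04,  1.61659234e-03,
        1.15325532e-03, -1.01191614e-03]), 'effort': array([-4.48388055e-04, -4.16773224e+01, -2.45808095e+01, -3.37391984e-04,
        1.11706104e-02,  8.50189508e-06]), 'position': array([ 0.25344759, -0.51558605,  0.24742375]), 'ee_rot': array([ 0.16003169, -0.16016854,  0.68939371, -0.68809317]), 'contact_force': array([-0.54805234,  0.67591445,  0.1287092 ]), 'moment': array([ 0.00725398, -0.04459947,  0.03195272]), 'width': 0.08523321217424686}
top long_block [(array([168.6, 251.9]), 0.93), (array([177. , 186.4]), 0.9), (array([117.2, 215.5]), 0.86), (array([ 85.8, 274.1]), 0.82), (array([236.1, 228.8]), 0.78)]
top pocket [(array([381.7, 177.6]), 0.58)]
[[-0.006  0.988 -0.157  0.282]
 [-0.999 -0.     0.034  0.124]
 [ 0.033  0.157  0.987  1.046]
 [ 0.     0.     0.     1.   ]]
side long_block [(array([207.3, 316.4]), 0.83), (array([271.3, 220.7]), 0.8), (array([213.4, 231.7]), 0.74), (array([190.6, 269.1]), 0.7), (array([250.9, 258.8]), 0.62)]
side pocket [(array([309.5, 156.8]), 0.89)]
[[-0.742  0.392 -0.544 -0.209]
 [-0.671 -0.431  0.604  0.812]
 [ 0.002  0.813  0.582  0.781]
 [ 0.     0.     0.     1.   ]]
```

View pics/top0.png

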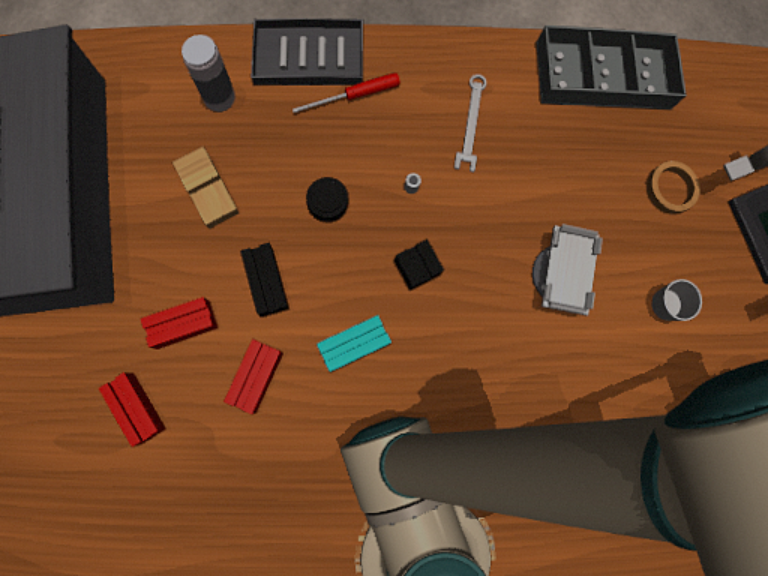

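View pics/side0.png

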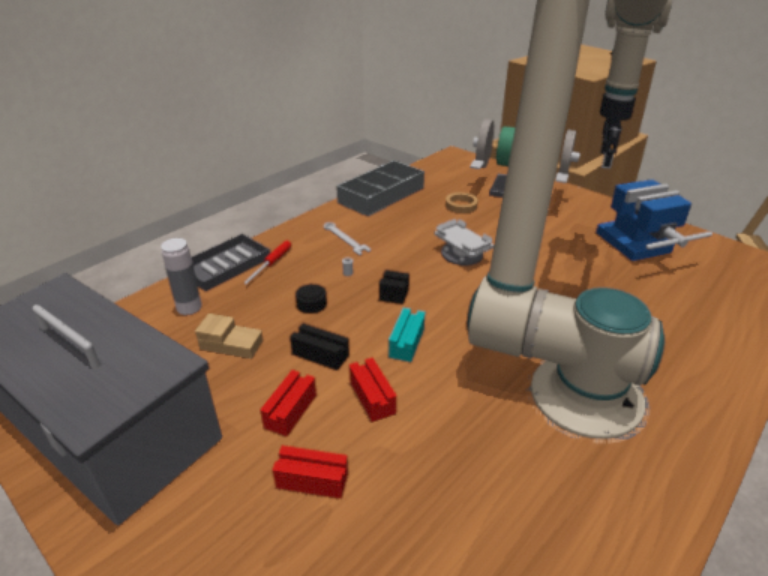

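Candidates for long_block in the top picture (512x384 px): black (177,186), red (117,215), (86,274) and (169,252), turquoise (236,229). The square block is at about (278,176) and the saddle at about (381,178). Only the black one at (177,186) is both long and black. I'll confirm it in a crop and measure.

```bash
cat > h.py <<'E'
import numpy as np,cv2
from rig import *
def cloud(c,d,M=None):
    m=M or camera_model(c); K=m["mtx"];D=np.array(m["distortion"])
    v,u=np.mgrid[0:384,0:512]
    p=cv2.undistortPoints(np.stack([u,v],-1).reshape(-1,1,2).astype(float),np.array(K),D).reshape(384,512,2)
    P=np.stack([p[...,0]*d,-p[...,1]*d,-d,np.ones_like(d)],-1)
    return (P@np.array(m["world_from_camera"]).T)[...,:3]
def rect(P):
    r=cv2.minAreaRect((P[:,:2]*1000).astype(np.float32)); b=cv2.boxPoints(r)
    e=[b[1]-b[0],b[2]-b[1]]; e=max(e,key=np.linalg.norm)
    return np.round(np.array(r[0])/1000,4),np.round(r[1],1),round(float(np.arctan2(e[1],e[0])),4)
E
python3 - <<'E'
from h import *
im={};
for c in ["top","side"]:
    z=np.load(f"{c}0.npz"); W=cloud(c,z["d"]); img=z["im"]
    get_image(c)
    t=[177,186] if c=="top" else [213,232]
    s=[r for r in silhouettes("long_block",c) if np.hypot(*(np.array(r["position"])-t))<12]
    if s:
        m=s[0]["mask"]&(z["d"]>0); P=W[m]
        print(c,"block z pct",np.round(np.percentile(P[:,2],[5,50,90,95]),4))
        T=P[(P[:,2]>.044)&(P[:,2]<.056)]; print(len(T),rect(T), T.mean(0))
    pk=[r for r in spot_point("pocket",c)][0]["position"]; u,v=np.round(pk).astype(int)
    print(c,"pocket",W[v,u])
    reg=(np.hypot(W[...,0]-W[v,u,0],W[...,1]-W[v,u,1])<.1)&(z["d"]>0)
    for lo,hi in [(.044,.054),(.058,.075),(.044,.075)]:
        q=W[reg&(W[...,2]>lo)&(W[...,2]<hi)]; print(lo,hi,len(q),rect(q),np.median(q[:,2]))
z=np.load("top0.npz")["im"][:,:,::-1]
a=cv2.resize(z[150:220,140:210],(390,390),interpolation=3);b=cv2.resize(z[142:212,345:415],(390,390),interpolation=3)
cv2.imwrite("pics/crop.png",np.hstack([a,b]))
E
```

```text
top block z pct [0.0284 0.0485 0.0515 0.0523]
670 (array([0.4578, 0.266 ]), array([111.9,  50.7]), 0.2839) [0.45700099 0.26583604 0.04969086]
top pocket [ 0.47125993 -0.2338369   0.04810213]
0.044 0.054 1458 (array([ 0.4722, -0.245 ]), array([ 82. , 142.7]), -0.2024) 0.04941833521875444
0.058 0.075 288 (array([ 0.4728, -0.246 ]), array([ 82.8, 143.5]), -0.2079) 0.06319127959313747
0.044 0.075 1833 (array([ 0.4726, -0.2457]), array([ 83.4, 144.1]), -0.2079) 0.04995846750556465
side block z pct [0.0069 0.0425 0.0523 0.053 ]
387 (array([0.4601, 0.2663]), array([111.3,  53.6]), 0.2871) [0.45658574 0.26718544 0.05050732]
side pocket [ 0.47950647 -0.25746194  0.0490065 ]
0.044 0.054 372 (array([ 0.4719, -0.2435]), array([ 82.7, 140.8]), -0.2214) 0.04938912857473693
0.058 0.075 105 (array([ 0.4726, -0.2438]), array([ 82.3, 143.1]), -0.2257) 0.0629172085873747
0.044 0.075 513 (array([ 0.4726, -0.2437]), array([ 82.7, 143.2]), -0.2214) 0.05019105055349449
```

View pics/crop.png

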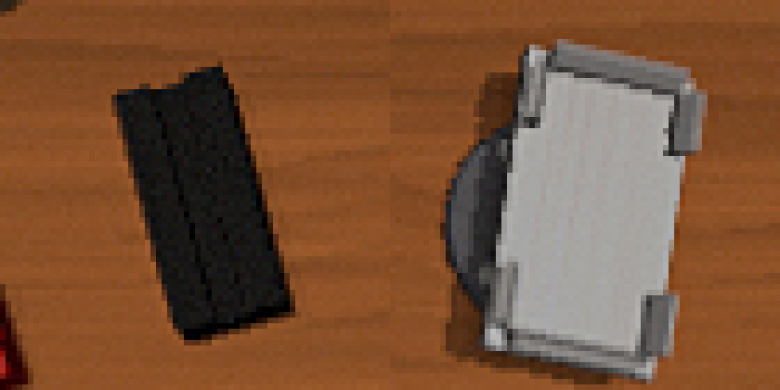

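Confirmed by the crop: the left half shows the black long block (full-frame px about 177,186) lying groove up. The right half shows the saddle, its pocket open and empty (px about 381,178). The cameras agree: block at (0.458, 0.266), yaw 0.285; pocket at (0.4726, -0.2445), yaw about -0.21. I'm moving above the block.

Request:
jog_arm(targets=[[0.085,[0.012,0.045,0],-0.02],[0.085,[0.012,0.045,0],-0.02],[0.085,[0.012,0.045,0],-0.02],[0.085,[0.012,0.045,0],-0.02],[0.085,[0.012,0.045,0],-0.02],[0.085,[0.012,0.045,0],-0.02],[0.085,[0.012,0.045,0],-0.02],[0.085,[0.012,0.045,0],-0.02],[0.085,[0.012,0.045,0],-0.012],[0.085,[0.012,0.045,0],0]])

```text
clock: 1.85
position: [0.3739, -0.0647, 0.2487]
ee_rot: [-0.101, 0.1, -0.7, 0.7]
contact_force: [1.5, 0.3, -0.0]
width: 0.0849
```

Request:
jog_arm(targets=[[0.085,[0.012,0.045,0],0],[0.085,[0.012,0.045,0],0],[0.085,[0.012,0.045,0],0],[0.085,[0.012,0.045,0],0],[0.085,[0.012,0.045,0],0],[0.085,[0.012,0.045,0],0],[0.085,[0.012,0.045,0],0],[0.085,[0,0,-0.03],0],[0.085,[0,0,0],0],[0.085,[0,0,0],0]])

```text
clock: 3.1
position: [0.4579, 0.2487, 0.219]
ee_rot: [-0.1, 0.1, -0.7, 0.7]
contact_force: [0.7, -0.4, 0.2]
width: 0.0854
```

```bash
cat > w.py <<'E'
from h import *
from scipy.spatial.transform import Rotation as R
import sys
def st():
    s=manip.get_state(); q=s["ee_rot"]; A=R.from_quat([q[1],q[2],q[3],q[0]]).as_matrix()
    print("t",s["clock"],"p",np.round(s["position"],4),"jaw",round(float(np.arctan2(A[1,2],A[0,2])%np.pi),4),"yax",np.round(A[:,1],3),"w",round(s["width"],4),"F",np.round(s["contact_force"],1),"q6",round(s["qpos"][5],2))
    return s
def wrist(n):
    M=camera_model("wrist"); im,d=get_image("wrist"); W=cloud("wrist",d,M)
    cv2.imwrite(f"pics/{n}.png",im[:,:,::-1]); return im,d,W
E
python3 - <<'E'
from w import *
st(); im,d,W=wrist("w1")
for r in silhouettes("long_block","wrist"):
    P=W[r["mask"]&(d>0)]; T=P[(P[:,2]>.043)&(P[:,2]<.057)]
    print(round(r["score"],2),r["position"],im[r["mask"]].mean(0), rect(T) if len(T)>20 else len(T))
E
```

```text
t 3.1 p [0.4579 0.2487 0.219 ] jaw 1.8551 yax [ 0.001  0.    -1.   ] w 0.0854 F [ 0.7 -0.4  0.2] q6 1.65
0.91 [238.5, 164.6] [45.93702591 32.74466867 26.069844  ] (array([0.4605, 0.265 ]), array([110. ,  50.1]), 0.2817)
0.81 [325.2, 292.2] [ 62.90128176 140.66876546 132.81448167] (array([0.354 , 0.1178]), array([ 52.1, 109.6]), -1.1404)
0.8 [15.3, 297.6] [82.36223724 14.92192192 13.90728228] (array([0.2439, 0.454 ]), array([29.2, 12.1]), 0.5803)
0.55 [73.3, 194.3] [196.21992593  45.48691913  41.8089834 ] (array([0.3881, 0.4059]), array([ 50.7, 111.2]), -1.2352)
```

View pics/w1.png

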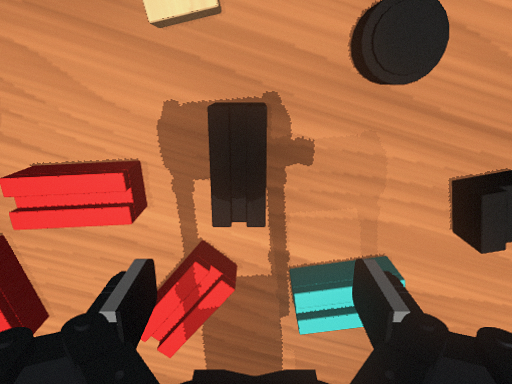

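The wrist view shows the black block, groove up, at px (238,165), lined up with the jaws. It measures (0.4595, 0.265), yaw 0.282, so I'm descending to grip.

Request:
jog_arm(targets=[[0.085,[0.001,0.017,-0.02],0],[0.085,[0,0,-0.04],0],[0.085,[0,0,-0.04],0],[0.085,[0,0,-0.035],0],[0.085,[0,0,-0.025],0],[0.085,[0,0,-0.02],0],[0.085,[0,0,-0.007],0],[0.085,[0,0,0],0],[0.085,[0,0,0],0]])

```text
clock: 4.32
position: [0.4595, 0.2662, 0.0324]
ee_rot: [0.101, -0.1, 0.7, -0.7]
contact_force: [-0.4, -0.2, -0.1]
width: 0.0849
```

Request:
jog_arm(targets=[[0.03,[0,0,0],0],[0.03,[0,0,0],0],[0.03,[0,0,0],0],[0.03,[0,0,0],0],[0.03,[0,0,0],0],[0.03,[0,0,0],0]], force=45)

```text
clock: 5.08
position: [0.459, 0.2659, 0.032]
ee_rot: [-0.101, 0.1, -0.7, 0.7]
contact_force: [-0.5, -0.7, 5.9]
width: 0.0497
```

Request:
jog_arm(targets=[[0.03,[0,0,0.015],0],[0.03,[0,0,0.03],0],[0.03,[0,0,0.04],0],[0.03,[0,0,0.04],0],[0.03,[0,0,0.03],0],[0.03,[0,-0.02,0.02],-0.03],[0.03,[0.001,-0.035,0],-0.04],[0.03,[0.001,-0.035,0],-0.04],[0.03,[0.001,-0.035,0],-0.04],[0.03,[0.001,-0.035,0],-0.04]])

```text
clock: 6.32
position: [0.4618, 0.105, 0.2064]
ee_rot: [0.033, -0.033, 0.706, -0.706]
contact_force: [0.6, -0.3, -2.4]
width: 0.0499
```

Request:
jog_arm(targets=[[0.03,[0.001,-0.035,0],-0.04],[0.03,[0.001,-0.035,0],-0.04],[0.03,[0.001,-0.035,0],-0.04],[0.03,[0.001,-0.035,0],-0.04],[0.03,[0.001,-0.035,0],-0.04],[0.03,[0.001,-0.035,0],-0.04],[0.03,[0.001,-0.035,0],-0.04],[0.03,[0.001,-0.035,0],-0.025],[0.03,[0.001,-0.025,0],0],[0.03,[0.001,-0.015,0],0]])

```text
clock: 7.58
position: [0.4722, -0.2149, 0.2063]
ee_rot: [-0.075, 0.074, 0.703, -0.703]
contact_force: [0.4, 0.6, -2.7]
width: 0.0497
```

Request:
jog_arm(targets=[[0.03,[0,-0.03,0],0],[0.03,[0,0,0],0],[0.03,[0,0,0],0]])

```text
clock: 7.95
position: [0.4722, -0.2431, 0.2061]
ee_rot: [-0.075, 0.074, 0.704, -0.703]
contact_force: [-0.0, -0.0, -3.8]
width: 0.0492
```

```bash
python3 - <<'E'
from w import *
st(); im,d,W=wrist("w2")
for c in ["top","side"]:
    i2,d2=get_image(c); V=cloud(c,d2); np.savez(f"{c}1.npz",im=i2,d=d2)
    cv2.imwrite(f"pics/{c}1.png",cv2.resize(i2[:,:,::-1],(768,576)))
E
```

```text
t 7.95 p [ 0.4722 -0.2431  0.2061] jaw 1.3606 yax [-0.001  0.002 -1.   ] w 0.0492 F [-0.  -0.  -3.8] q6 1.17
```

View pics/w2.png

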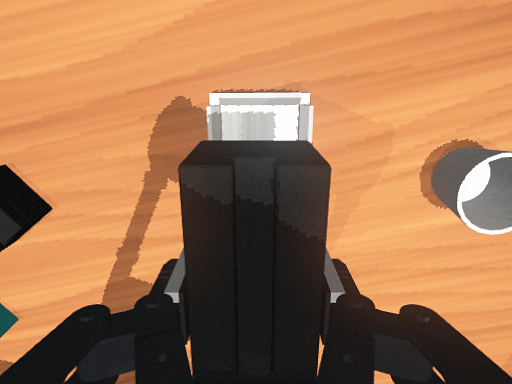

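View pics/side1.png

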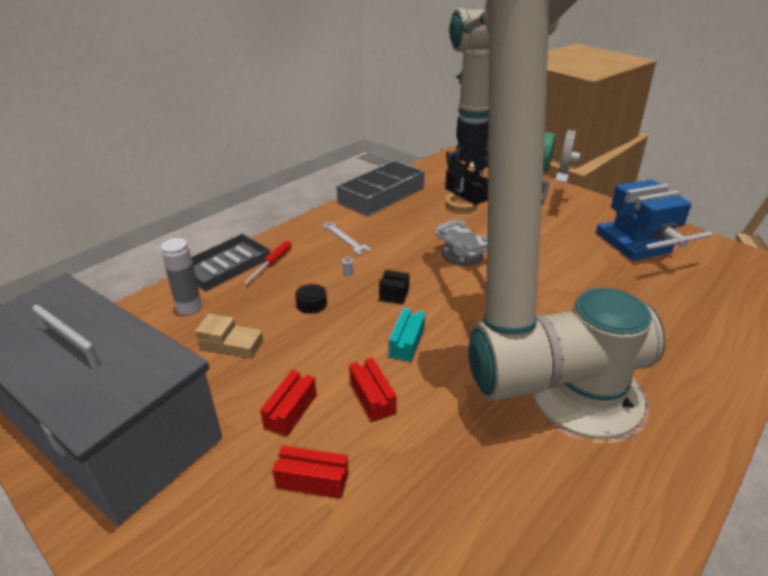

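The block is held level, groove up, above the saddle (wrist px about 255,150 is the far end of the block, with the tray's far end showing beyond it). I'll check the alignment numerically.

```bash
python3 - <<'E'
from w import *
s=st(); im,d,W=wrist("w3")
a=-.21;ux=np.array([np.cos(a),np.sin(a)]);uy=np.array([-np.sin(a),np.cos(a)])
p=s["position"][:2]
ok=(d>0)&(np.hypot(*(W[...,:2]-p).transpose(2,0,1))<.12)
# tray far end
t=W[ok&(W[...,2]>.04)&(W[...,2]<.075)]
print("tray", len(t), rect(t)); r=t[t[:,2]>.058]; q=r[:,:2]-p
print("rim rel TCP: along max",np.percentile(q@ux,[50,98,100]),"across",np.percentile(q@uy,[0,2,98,100]),"z",np.percentile(r[:,2],[50,95]))
b=W[ok&(W[...,2]>.155)&(W[...,2]<.235)]
v,u=np.nonzero(ok); 
col=im.max(-1)<70
B=W[ok&col&(W[...,2]>.205)&(W[...,2]<.235)]; q=B[:,:2]-p
far=q[q@ux>.025]
print("block top z",np.percentile(B[:,2],[5,50,95]),"along max",np.percentile(q@ux,[98,99.5,100]),"across",np.percentile(far@uy,[0,2,98,100]))
# yaw: far part edges
L=[];
for x in np.arange(.025,.052,.004):
    e=q[abs(q@ux-x)<.002]@uy; L.append((x,e.min(),e.max()) if len(e) else (x,0,0))
print(np.round(L,4))
E
```

```text
t 8.1 p [ 0.4725 -0.243   0.2063] jaw 1.3615 yax [-0.     0.001 -1.   ] w 0.0492 F [ 0.9 -0.3 -3.2] q6 1.17
tray 4873 (array([ 0.5244, -0.2574]), array([80.8, 36.9]), 1.3609)
rim rel TCP: along max [0.06552117 0.07225367 0.0722939 ] across [-0.04365603 -0.04294211  0.03625201  0.03714703] z [0.06312114 0.06512143]
block top z [0.21051822 0.22276798 0.22443668] along max [0.05552244 0.05568966 0.05598876] across [-0.0237825  -0.02205813  0.02438137  0.02587542]
[[ 0.025  -0.0242  0.0258]
 [ 0.029  -0.0235  0.0256]
 [ 0.033  -0.0234  0.0256]
 [ 0.037  -0.0238  0.0256]
 [ 0.041  -0.0235  0.0255]
 [ 0.045  -0.0237  0.0259]
 [ 0.049  -0.0236  0.0257]]
```

Along the pocket the alignment is within 1 mm. Across it, I need to shift about -3 mm. Then I'll lower, ending slowly.

Request:
jog_arm(targets=[[0.03,[-0.0005,-0.003,-0.015],0],[0.03,[0,0,-0.025],0],[0.03,[0,0,-0.025],0],[0.03,[0,0,-0.02],0],[0.03,[0,0,-0.015],0],[0.03,[0,0,-0.01],0],[0.03,[0,0,-0.006],0],[0.03,[0,0,-0.002],0],[0.03,[0,0,0],0]])

```text
clock: 9.28
position: [0.4724, -0.2473, 0.0887]
ee_rot: [0.074, -0.074, -0.703, 0.703]
contact_force: [0.2, 0.1, -3.2]
width: 0.0501
```

Request:
jog_arm(targets=[[0.03,[0,0,-0.002],0],[0.03,[0,0,-0.002],0],[0.03,[0,0,-0.001],0],[0.03,[0,0,0],0]])

```text
clock: 9.78
position: [0.4721, -0.247, 0.0832]
ee_rot: [0.074, -0.074, -0.703, 0.703]
contact_force: [0.2, -0.7, -3.0]
width: 0.0494
```

```bash
python3 - <<'E'
from w import *
s=st(); im,d,W=wrist("w4")
E
```

```text
t 9.775 p [ 0.4721 -0.247   0.0832] jaw 1.3606 yax [-0.  0. -1.] w 0.0494 F [ 0.2 -0.7 -3. ] q6 1.17
```

View pics/w4.png

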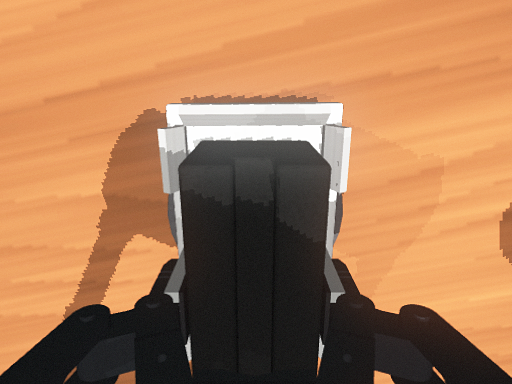

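The block is centred between the tray walls (px 165 to 348, block end at 195 to 320). There's no contact yet, so I'll creep down until the force changes.

Request:
jog_arm(targets=[[0.03,[0,0,-0.0005],0],[0.03,[0,0,-0.0005],0],[0.03,[0,0,-0.0005],0],[0.03,[0,0,0],0]])

```text
clock: 10.32
position: [0.4721, -0.2471, 0.082]
ee_rot: [0.074, -0.074, -0.703, 0.703]
contact_force: [-0.5, -0.2, -0.4]
width: 0.0497
```

Request:
jog_arm(targets=[[0.03,[0,0,-0.0005],0],[0.03,[0,0,0],0]])

```text
clock: 10.58
position: [0.4721, -0.2471, 0.082]
ee_rot: [0.074, -0.074, -0.703, 0.703]
contact_force: [-2.3, 2.2, 6.1]
width: 0.0498
```

The floor is carrying the block, with the force going from -3 to +6 N. I'll release and retreat.

Request:
jog_arm(targets=[[0.06,[0,0,0],0],[0.07,[0,0,0],0],[0.08,[0,0,0],0],[0.08,[0,0,0],0],[0.08,[0,0,0],0]])

```text
clock: 11.2
position: [0.4722, -0.2471, 0.0813]
ee_rot: [0.074, -0.074, -0.703, 0.703]
contact_force: [0.1, -0.0, 0.2]
width: 0.0803
```

Request:
jog_arm(targets=[[0.08,[0,0,0.015],0],[0.08,[0,0,0.03],0],[0.08,[0,0,0.04],0],[0.08,[0,0,0.04],0],[0.08,[-0.03,0,0.03],0],[0.08,[-0.04,0,0.01],0],[0.08,[-0.04,0,0],0],[0.08,[-0.02,0,0],0],[0.08,[0,0,0],0]])

```text
clock: 12.32
position: [0.3417, -0.2471, 0.247]
ee_rot: [0.074, -0.075, -0.703, 0.703]
contact_force: [0.5, -0.1, -0.8]
width: 0.0798
```

```bash
python3 - <<'E'
from w import *
s=st(); im,d,W=wrist("w5")
i2,d2=get_image("side"); V=cloud("side",d2)
cv2.imwrite("pics/side2.png",cv2.resize(i2[130:210,260:360,::-1],(800,600),interpolation=3))
for n,I,D,X in [("wrist",im,d,W),("side",i2,d2,V)]:
    m=(D>0)&(np.hypot(X[...,0]-.472,X[...,1]+.246)<.1)
    T=X[m&(X[...,2]>.09)&(X[...,2]<.11)]; t=X[m&(X[...,2]>.045)&(X[...,2]<.075)&(I.max(-1)>90)]
    print(n,"block top",rect(T),np.percentile(T[:,2],[5,50,95]),"tray",rect(t))
    A=T[T[:,2]>.096]; c=np.linalg.lstsq(np.c_[A[:,:2]-A[:,:2].mean(0),np.ones(len(A))],A[:,2],rcond=None)[0]; print("tilt",c)
for n in ["square_block","round_pad"]:
    for z in ("side0.npz",):
        print(n,[(np.round(r["position"],1)) for r in spot_in(n,"side")][:1])
z0=np.load("side0.npz")["im"].astype(int); df=np.abs(z0-i2).max(-1)>60
print("changed near square/round", df[175:205,245:280].sum(), df[185:212,192:222].sum())
E
```

```text
t 12.325 p [ 0.3417 -0.2471  0.247 ] jaw 1.3589 yax [ 0.001 -0.001 -1.   ] w 0.0798 F [ 0.5 -0.1 -0.8] q6 0.99
wrist block top (array([ 0.4501, -0.2413]), array([50.6, 62.4]), -0.215) [0.09739135 0.09888002 0.10015306] tray (array([ 0.447 , -0.2411]), array([81.5, 86.1]), -0.2104)
tilt [-3.54777656e-05  8.04694848e-04  9.89030359e-02]
side block top (array([ 0.4711, -0.2406]), array([ 56.2, 114. ]), -0.2004) [0.09099032 0.0983452  0.1013918 ] tray (array([ 0.4729, -0.2418]), array([ 82. , 143.6]), -0.1782)
tilt [0.00030665 0.01113357 0.09924723]
square_block [array([267.6, 191.7])]
round_pad [array([207.2, 197.6])]
changed near square/round 0 0
```

View pics/w5.png

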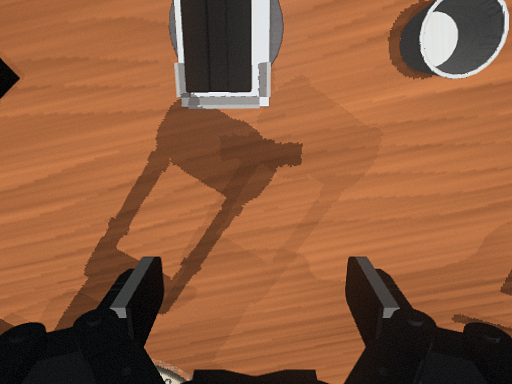

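View pics/side2.png

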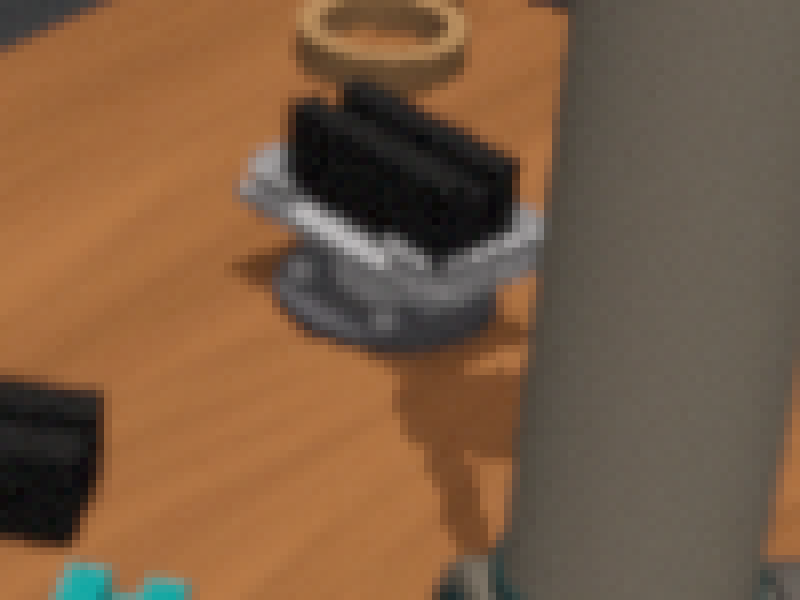

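Both pictures show the block seated in the pocket, groove up and level, with its top at z = 0.099 to 0.100. The gripper is well clear (wrist px about 218,45; side crop about 400,170), so I'm signing off.

```bash
python3 -c "
from rig import *
print(sign_off())"
```

```text
the job is handed in; nothing more can be done
None
```

The black long block is in the saddle's pocket, groove up and lengthwise. I lowered it until the floor carried it (wrist force went from -3 to +6 N), then let go, backed off and handed in at about 12.4 s.

**Last checks:**
- **Seating:** the block's top is about 99 mm above the bench in both cameras. With the floor at 50 mm and a 50 mm block, that means fully down.
- **Level:** the wrist camera shows no tilt. The side camera's fit gave about 0.6°, which I put down to its more oblique view.
- **Alignment:** by the wrist camera the block and tray are within 0.3° of each other. The side camera's yaw figures differed by 1.3°; the arm hid part of the saddle in that view.
- **Other things:** the side picture shows no change around the square block or the round pad. I never reached for the red and turquoise look-alikes.

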